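# Clip the focus handle onto the tray eye

### The job

Pick up the focus handle that has the snap hook and clip it onto the steel eye on the swing-arm tray: press the hook's sprung gate against one of the eye's upright legs until the leg is inside the hook and the gate has snapped shut behind it, and ease off. Then prove it with one gentle tug of about 10 N along the handle, drawing the bend of the hook against that leg (never more than 30 N on the eye), and leave the handle lying flat on the tray, clipped on and let go. The arm swings if it is pushed hard: leave it and the lens and wing nut on its tray where they are.

Things in the scene. Friction and masses are not known exactly. Their poses are not given: they have to be found in the camera images.
- handle: Focus handle with snap hook, 0.17 kg, flat on the bench. Black plastic grip 85 long (x -55 to 30), 24 wide, 26 high. Origin: at its underside, 55 mm from the butt; x along the handle to the hook, z up. Steel hook level, bars 9 thick centred at z = 13: neck x = 37, straight spine along y = +22 (x 46 to 98), round bend, nose end at (105, -16). The gate side is -y; hook tip at x = 122
- gate (a joint): The hook's sprung gate, a 7 mm bar 42 long, hinged at (55, -16, 13) mm in the handle's frame along its x, free end beside the nose. 0 rad is shut; it swings only inward (free end toward +y), at most 0.9 rad: about 2.5 N at its free end to start it, 5 to 7 N to let a leg past (about 0.65 rad); it springs shut by itself
- mouth (a point): Where a leg should meet the shut gate: (92, -16, 13) mm in the handle's frame. The leg's centre must pass the gate line at x = 88 to 96 (beyond that it strikes the nose) while the hook moves sideways, gate first (along the handle's -y). With its centre at y = 11 to 14 (14: against the spine) or, less deep, moved on toward the bend, the leg clears the gate's free end and the gate springs shut
- bend (a point): Deepest place of a leg's centre in the hook's bend: (109, 0, 13) mm in the handle's frame; a tug along the handle's -x brings the leg here. Inside the shut hook the leg's centre lies at y = -9 to 14 mm
- eye: Rigid closed eye, an arch of 7 mm dark steel bar standing on the tray. Origin: foot of its near leg (the one farther from the arm's pivot), on the tray's surface. y level along the swing arm toward the pivot, z up, x level across the arm. Second leg at y = 40; legs upright from z = 4 to 46, top bar at z = 54; foot plate 4 high, x -15 to 15, y -13 to 53 (mm)
- tray (a point): Point on the tray's flat steel surface, 80 mm above the bench, 40 mm from the near leg on its -y side. In the eye's frame the tray reaches x -150 to 160, y -200 to 120 mm, with a rim 8 mm high; it is free for the handle at x -140 to 55, y -190 to 0
- tray_end (a point): Point on the tray over the end of the swing arm, 80 mm from the near leg on its +y side; the upright pivot is 340 mm farther on that way. The arm is rigid along its length (toward the pivot) but turns about it, and stays, if the eye is pushed across (along its x) with more than about 14 N
- far_leg (a point): Foot of the eye's second leg (toward the pivot), on the tray's surface
- lens: Smoked glass lens, 52 mm across, 13 high, lying on the tray, bystander; origin at the centre of its underside
- wing_nut: Brass wing nut, 45 mm wide, 23 high, on the tray, bystander; origin at the centre of its underside
There are look-alikes about, which are no part of the job. Of the things like the handle, leave any that is blue; of the rest the larger one is meant.

How it is judged (in metres and radians):
On the way, in this order (a step that is already met when the one before it is completed fails the run):
1. a leg of the eye is inside the hook, the gate has snapped shut behind it and the press is eased off (under 4 N on the eye) (((x of eye in the frame of handle between 0.05 and 0.114 m and y of eye in the frame of handle between -0.013 and 0.019 m) or (x of far_leg in the frame of handle between 0.05 and 0.114 m and y of far_leg in the frame of handle between -0.013 and 0.019 m)) and value of joint gate below 0.12 rad and contact force between handle and eye below 4 N), for 0.2 s.
2. with the gate shut, the bend of the hook is tugged against the leg with more than 5 N (((x of eye in the frame of handle between 0.098 and 0.114 m and y of eye in the frame of handle between -0.013 and 0.019 m) or (x of far_leg in the frame of handle between 0.098 and 0.114 m and y of far_leg in the frame of handle between -0.013 and 0.019 m)) and value of joint gate below 0.12 rad and contact force between handle and eye above 5 N), for 0.2 s.
At the end, for the whole second after the job is handed in: One leg of the eye is inside the hook and the gate is shut (under 0.12 rad); the handle lies flat on the tray (underside within 8 mm of it, tilt under 0.12 rad), let go and at rest; the eye has moved less than 30 mm and the lens and wing nut less than 40 mm from where they began (((x of eye in the frame of handle between 0.05 and 0.114 m and y of eye in the frame of handle between -0.013 and 0.019 m) or (x of far_leg in the frame of handle between 0.05 and 0.114 m and y of far_leg in the frame of handle between -0.013 and 0.019 m)) and value of joint gate below 0.12 rad and z of handle in the frame of eye between -0.004 and 0.008 m and angle between handle's own z axis and vertical below 0.12 rad and linear speed of handle below 0.02 m/s and distance of eye from where it was at the start of the episode below 0.03 m and distance of each of lens, wing_nut from where it was at the start of the episode below 0.04 m); the robot touches nothing.
It fails at once if the handle bears on the eye with more than 30 N (contact force between handle and eye above 30 N).
It fails at once if the swing arm is pushed away (the eye moves more than 30 mm) (distance of eye from where it was at the start of the episode above 0.03 m).
It fails at once if the lens or the wing nut is moved more than 40 mm (distance of any of lens, wing_nut from where it was at the start of the episode above 0.04 m).
It also fails if it takes over 58 s, if anything falls off the work surface, if the arm or the gripper's body presses on something with over 40 N, if the wrist force passes 120 N, or if a joint passes its speed limit or range.

### The arm

A 6-joint arm with a two-finger parallel gripper is mounted at the origin on the work surface. World frame = base frame: x ahead of the robot, y to its left, z up, the work surface at z = 0. Lengths are in mm, angles in rad, forces in N, time in s.
With the tool pointing down it reaches from about 250 to 725 mm from the base axis. Payload 9.7 kg.
Tool frame: the origin (TCP) lies on the front face of the gripper's body, between the roots of the fingers; the fingertips stand 73 mm ahead of it and the grasp point (between the pads) lies 54 mm ahead of it (robot.tips_ahead is the distance from the TCP to the fingertips, in mm); z points along the fingers, y is the line along which they close (so a half turn about z gives the same grasp; the last joint's range is limited). The gripper opens to 85 mm and grips with 20 to 120 N. Pads are 22 mm wide; open, the fingers measure 114 mm over their backs; the gripper's body (76 mm by 85 mm) begins 54 mm behind the grasp point. The pads swing forward as they close: fully open they stand 13 mm farther back than shut.
Start: joints at [-1.109, 0.087, 0.176, 1.66, 0, 1.571], TCP at [245.055, -492.387, 303.884] pointing down, gripper open.
Joint ranges: [-3.13, 3.13], [-0.85, 1.81], [-1.15, 1.24], [-2.2, 2.28], [-1.44, 1.52], [-3.14, 3.14]. Speed limits (rad/s): [2.22, 2.22, 2.57, 3.14, 3.14, 3.14].

### API

Orientations are given as a unit quaternion [w, x, y, z].
In Python, from workcell import robot gives the robot as it stands.
- The arm moves only by the tool move_arm, never from a script. Its argument "moves" is a list of rows, each an object with "slide": the shift along the tool's x, y, z in cm, a list of three; "turn": the turn about the tool's z in degrees. In form: [{"slide": [tx, ty, tz], "turn": turn}, ...]. A call has exactly 10 rows; each row shifts and turns the commanded pose from where the row before left it, along the tool's axes as they then stand; what a row does not reach is not made up. A row lasts 1/10 s, in which the tool goes at most 50 mm and 8.59 degrees, less where a joint would pass 70% of its speed; a pose out of reach is approached as far as the arm can. A call with a gripper value outside its range is refused whole. "gripper" is the opening, from -1 (shut) to 1 (fully open), set as the call begins (left out, the last holds). The fingers move at their own pace and stop on an object; "force" is the grip in N (left out, the last holds). Time passes only in rows, so rows that do not move let the fingers close, or fill a call up. It gives the time, the measured TCP pose, the force, the opening and the grip force at its end, in the units of the state.
- robot.sense(): the state, without advancing time (a new reading comes with each control period).
- robot.camera(name): name is "scene" or "top" or "wrist"; returns a dict with "frame" (480x640x3 uint8, blue, green, red), "range_z" (480x640 float32, mm along the optical axis (not along the pixel's ray), 0 where there is no reading), "fx", "fy", "cx", "cy" (pixels), "k1" (the pictures are not rectified: a ray, as slopes to the right and down, at radius r is drawn at 1 + k1 r^2 times it, then the intrinsics apply), "xyz" and "orientation" of the camera in the world. Camera axes: x right, y down, z forward; pixel columns grow to the right and rows downward; lengths in mm; the calibration is good to about 2 mm. A picture is of the moment at which its call begins.
- robot.sign_off(): hands the job in; it is judged then, once.
Trained networks look in a picture, given as the dict that the camera call returned (one of the last four; its "shot" number tells which), for a name from the list of things; names that differ only in an ending like _2 or _b are one class to them, and where a whole thing is asked for, a point or a joint stands for the part that bears it (a point fixed in the world has none). Each returns a list of dicts, best first, with "score" (0 to 1); they miss things now and then, are a little off and sometimes report something else, mostly with a low value. They report only what shows in the picture. A call takes as long as a camera call. They do not tell look-alikes from the thing itself.
- robot.spot_in(query, picture): "rect" ([centre column, centre row, width, height] in pixels, round what is visible of it).
- robot.tip_of(query, picture): "uv" ([column, row] in pixels: a listed point, or the origin of a listed thing).
The state is a dict: "time": time; "joint_positions": joint angles; "dq": joint speeds; "joint_torque": joint torques, N m; "tool_pos": TCP position; "tool_rot": TCP orientation; "ft_force": force on the tool from outside, world axes, zero at the start; "moment": the same for the moment, N m; "finger_gap": opening from 0.0 (shut) to 1.0 (fully open); "finger_force": force on a finger pad.
Only numpy, scipy, OpenCV 4.12 (cv2) and the standard library are available. Lean on these libraries where they do the work, as an engineer would, in place of code of your own. Each camera call takes 0.05 s, during which the arm holds its last target. There are 200 camera calls.

## Working session

There is one attempt and no reset: what is moved stays moved. The work goes in short steps, Python scripts to look and compute and a tool call to move; the robot and the scene stay as the last step left them, time stands still between calls to the robot, and variables do not carry over. Pictures are saved under pics/ and viewed, at most 10 in all, crops included, and the job is handed in when it is done.

Besides the shell and the picture viewer there is one more tool, called after "Emit:" by a JSON object that holds its "name" and its "arguments", one argument or row to a line. move_arm: Moves the arm, as the interface text tells. Its arguments: {"type":"object","properties":{"moves":{"type":"array","items":{"type":"object","properties":{"slide":{"type":"array","items":{"type":"number"}},"turn":{"type":"number"}}}},"gripper":{"type":"number"},"force":{"type":"number"}},"required":["moves"]}

```bash
ls; mkdir -p pics; cat > h.py <<'E'
import numpy as np, cv2, pickle
from workcell import robot
from scipy.spatial.transform import Rotation as R
def rot(q): return R.from_quat([q[1],q[2],q[3],q[0]])
def ray(c,uv):
    xd=np.array([(uv[0]-c["cx"])/c["fx"],(uv[1]-c["cy"])/c["fy"]]); x=xd.copy()
    for _ in range(20): x=xd/(1+c["k1"]*(x@x))
    return np.array([x[0],x[1],1.])
def at_depth(c,uv,d=None):
    if d is None:
        u,v=int(round(uv[0])),int(round(uv[1])); p=c["range_z"][max(0,v-1):v+2,max(0,u-1):u+2]; d=np.median(p[p>0]) if (p>0).any() else np.nan
    return np.array(c["xyz"])+rot(c["orientation"]).apply(ray(c,uv)*d)
def at_z(c,uv,z):
    d=rot(c["orientation"]).apply(ray(c,uv)); o=np.array(c["xyz"]); return o+d*(z-o[2])/d[2]
def cloud(c):
    v,u=np.mgrid[0:480,0:640]; xd=np.stack([(u-c["cx"])/c["fx"],(v-c["cy"])/c["fy"]],-1); x=xd.copy()
    for _ in range(20): x=xd/(1+c["k1"]*(x**2).sum(-1,keepdims=True))
    d=c["range_z"]; P=np.concatenate([x,np.ones((480,640,1))],-1)*d[...,None]
    P=P.reshape(-1,3)@rot(c["orientation"]).as_matrix().T+np.array(c["xyz"]); P=P.reshape(480,640,3); P[d<=0]=np.nan; return P
def proj(c,P):
    p=rot(c["orientation"]).inv().apply(np.atleast_2d(P)-np.array(c["xyz"])); s=p[:,:2]/p[:,2:]; s=s*(1+c["k1"]*(s**2).sum(1,keepdims=True))
    return s*[c["fx"],c["fy"]]+[c["cx"],c["cy"]]
E
python3 - <<'E'
from h import *
np.set_printoptions(precision=1,suppress=True)
ims=[]
for n in("top","scene"):
    c=robot.camera(n); ims.append(c["frame"]); pickle.dump(c,open(n+".pkl","wb"))
    print(n,c["xyz"],c["orientation"],c["fx"],c["k1"])
    for q in("handle","eye","lens","wing_nut"):
        for r in robot.spot_in(q,c)[:4]: print(q,"rect",np.array(r["rect"]),round(r["score"],2))
    for q in("handle","mouth","bend","eye","far_leg","tray","tray_end","lens","wing_nut"):
        for r in robot.tip_of(q,c)[:4]: print(q,"tip",np.array(r["uv"]),round(r["score"],2),at_depth(c,r["uv"]))
cv2.imwrite("pics/top.png",ims[0]);cv2.imwrite("pics/scene.png",ims[1])
E
```

```text
pics
top [475.6   5.5 899.4] [-0.   0.7 -0.7  0. ] 460.7683694079162 -0.05413316407225493
handle rect [453.4 288.4  61.5  76.8] 0.75
handle rect [440.8 403.8  25.8  97.1] 0.69
handle rect [378.7 257.8  48.2  42.8] 0.57
eye rect [162.4 216.9  43.3  13.4] 0.91
eye rect [146.  212.8 290.  180.9] 0.22
lens rect [225.  145.6  23.4  28.3] 0.63
wing_nut rect [161.4 167.4  29.3   7.4] 0.71
wing_nut rect [453.8 288.9  53.2  77.5] 0.32
handle tip [387.5 261.8] 0.86 [ 518.7 -143.    17.8]
handle tip [458.8 276.3] 0.79 [ 491.3 -278.3   26.5]
handle tip [434.7 384.2] 0.69 [ 289.3 -229.    27.9]
mouth tip [431.2 436.8] 0.6 [ 184.2 -228.5    2.4]
mouth tip [366.1 238.8] 0.56 [ 564.6 -104.2   -0.4]
mouth tip [147.8 215.4] 0.18 [592.9 290.2 102.7]
bend tip [441.5 441.4] 0.79 [ 174.6 -248.9    0.5]
bend tip [431.7 318.6] 0.77 [ 409.3 -231.7    0.9]
bend tip [358.3 236.7] 0.58 [568.4 -88.5   1.9]
eye tip [176.1 213.5] 0.7 [599.2 245.8  84.5]
eye tip [226.4 147.6] 0.62 [717.7 157.   93.6]
far_leg tip [152.  217.5] 0.59 [591.7 288.8  85. ]
far_leg tip [427.  310.5] 0.59 [ 425.8 -218.9   15.6]
tray tip [1
[... 736 characters left out ...]
 tip [223.8 183. ] 0.63 [ 505.9 -280.3   16.7]
mouth tip [319.6 115.4] 0.95 [ 176.8 -241.7    7.3]
mouth tip [265.  175.8] 0.66 [ 427.  -216.9   14.2]
mouth tip [260.  241.2] 0.58 [ 574.4 -104.9    7.9]
mouth tip [224.6 182.2] 0.25 [ 504.  -278.9   19.1]
bend tip [318.1 110.5] 0.95 [ 163.3 -257.2    5.9]
bend tip [267.2 172.1] 0.72 [ 406.1 -229.5   -0.9]
bend tip [265.3 241.8] 0.71 [564.4 -98.8  -1.4]
eye tip [389.2 328.2] 0.98 [604.4 255.3  83. ]
far_leg tip [408.3 335.8] 0.81 [599.2 293.5  91.6]
tray tip [370.6 317.3] 0.65 [605.8 213.7  79.2]
tray_end tip [427.5 345.9] 0.91 [589.4 331.8  79.8]
lens tip [309.7 345.3] 0.7 [725.6 159.4  91.9]
wing_nut tip [371.9 367.1] 0.5 [690.6 274.3  93.4]
```

```bash
python3 - <<'E'
from h import *
a=cv2.imread("pics/top.png")[225:470,330:510]; b=cv2.imread("pics/scene.png")[90:270,200:345]
a=cv2.resize(a,None,fx=2.4,fy=2.4,interpolation=3); b=cv2.resize(b,(365,453),interpolation=3)
a=a[:588]; o=np.zeros((588,432+365,3),np.uint8); o[:a.shape[0],:432]=a[:, :432]; o[:453,432:]=b
cv2.imwrite("pics/crop.png",o)
E
```

```text
(no output)
```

View pics/top.png

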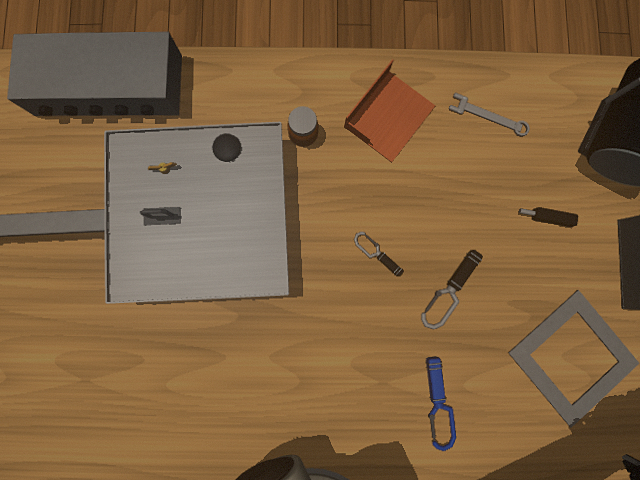

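View pics/crop.png

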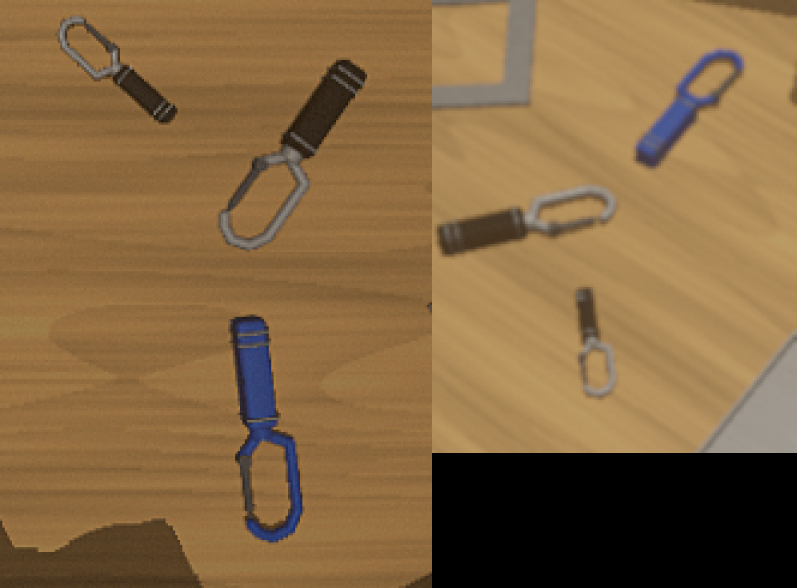

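The candidates in the top view are the small black handle at (379,255), the large black one at (453,290) and the blue one at (440,403). Blue is excluded, and the larger of the rest is the one at (453,290). The crop confirms this: its gate is on the upper-left side and its butt at about (475,255). In the top view the eye is at (162,216), the wing nut at (162,167) and the lens at (227,147).

```bash
cat >> h.py <<'E'
def rectfit(P,m):
    q=P[m][:,:2].astype(np.float32); return cv2.minAreaRect(q), q.mean(0), len(q)
E
python3 - <<'E'
from h import *
np.set_printoptions(precision=1,suppress=True)
s=robot.sense(); print(s["joint_positions"],s["tool_pos"],rot(s["tool_rot"]).as_matrix(),s["ft_force"],s["finger_gap"])
for n in("top","scene"):
    c=pickle.load(open(n+".pkl","rb")); P=cloud(c); X,Y,Z=P[...,0],P[...,1],P[...,2]
    m=(X>440)&(X<570)&(Y<-225)&(Y>-330)&(Z>17)&(Z<33); print(n,"grip",rectfit(P,m),np.median(Z[m]))
    m=(X>370)&(X<470)&(Y<-190)&(Y>-280)&(Z>8)&(Z<24); print("hook",rectfit(P,m))
    m=(X>560)&(X<640)&(Y>220)&(Y<320)&(Z>105)&(Z<150); print("eye",rectfit(P,m),np.nanmax(Z[m]))
    m=(X>560)&(X<640)&(Y>220)&(Y<320)&(Z>82)&(Z<88); print("plate",rectfit(P,m))
    m=(X>690)&(X<760)&(Y>100)&(Y<210)&(Z>88)&(Z<99); print("lens",rectfit(P,m))
    m=(X>650)&(X<720)&(Y>230)&(Y<310)&(Z>86)&(Z<110); print("nut",rectfit(P,m))
c=robot.camera("wrist"); print(c["xyz"],rot(c["orientation"]).as_matrix(),c["fx"])
E
```

```text
[-1.1  0.1  0.2  1.7 -0.   1.6] [ 245.1 -492.4  303.9] [[ 0.9  0.4  0. ]
 [ 0.4 -0.9 -0. ]
 [-0.   0.  -1. ]] [ 0.2  0.  -0.4] 0.9970138339907739
top grip (((481.1866455078125, -281.8270263671875), (44.10300827026367, 132.14877319335938), 49.064449310302734), array([ 495.3, -284.3], dtype=float32), 708) 25.515406449772
hook (((432.3544616699219, -244.76724243164062), (47.15276336669922, 90.9603271484375), 56.222808837890625), array([ 431.6, -244.2], dtype=float32), 487)
eye (((595.541259765625, 271.077392578125), (7.000339031219482, 45.57496643066406), 2.956063747406006), array([595. , 268.8], dtype=float32), 140) 139.94281715518343
plate (((599.9656982421875, 269.75592041015625), (99.22642517089844, 79.62981414794922), 89.72496795654297), array([594.9, 268.5], dtype=float32), 732)
lens (((735.611328125, 167.3295135498047), (82.42426300048828, 47.57065200805664), 30.52791976928711), array([721.3, 159.3], dtype=float32), 515)
nut (((682.2020874023438, 270.3484802246094), (48.904014587402344, 16.722036361694336), 85.5809555053711), array([682. , 270.6], dtype=float32), 165)
scene grip 
[... 328 characters left out ...]
58154296875, 271.8623352050781), (8.331669807434082, 44.0594482421875), 2.174630880355835), array([601.3, 272.1], dtype=float32), 132) 139.62833157635612
plate (((600.0205688476562, 270.3076171875), (98.36345672607422, 79.63280487060547), 89.85347747802734), array([603. , 274.7], dtype=float32), 490)
lens (((725.8131103515625, 159.04368591308594), (47.63673400878906, 46.29042053222656), 39.151676177978516), array([726.3, 158.9], dtype=float32), 420)
nut (((686.6641235351562, 270.19964599609375), (17.194000244140625, 47.79601287841797), 26.16997528076172), array([687.5, 270.4], dtype=float32), 156)
[ 316.9 -456.4  375. ] [[ 0.4 -0.8 -0.3]
 [-0.9 -0.4 -0.1]
 [ 0.   0.3 -0.9]] 355.0622852230057
```

```bash
cat >> h.py <<'E'
import json
def yaw(s): 
    M=rot(s["tool_rot"]).as_matrix(); return np.degrees(np.arctan2(M[1,0],M[0,0])), np.degrees(np.arccos(-M[2,2]))
def plan(p1,yaw1,n=10,p0=None,y0=None):
    "rows of a straight world move, tool down; each in tool axes before its own turn"
    s=robot.sense(); p=np.array(s["tool_pos"]) if p0 is None else np.array(p0,float); y=yaw(s)[0] if y0 is None else y0
    p1=np.array(p1,float); dt=round(-(yaw1-y)/n,1); rows=[]
    for k in range(n):
        d=(p1-p)/(n-k); a=np.radians(y); x=np.array([np.cos(a),np.sin(a),0]); yy=np.array([np.sin(a),-np.cos(a),0]); z=np.array([0,0,-1.])
        t=np.round(np.array([d@x,d@yy,d@z])/10,2); rows.append({"slide":t.tolist(),"turn":dt})
        p=p+10*(t[0]*x+t[1]*yy+t[2]*z); y-=dt
    print(json.dumps(rows)); return p,y
E
python3 - <<'E'
from h import *
print(yaw(robot.sense())); print(plan([490,-278,240],-33))
E
```

```text
(np.float64(26.456995404177515), np.float64(0.002893921409457037))
[{"slide": [3.15, -0.83, 0.64], "turn": 5.9}, {"slide": [3.05, -1.15, 0.64], "turn": 5.9}, {"slide": [2.91, -1.45, 0.64], "turn": 5.9}, {"slide": [2.75, -1.75, 0.64], "turn": 5.9}, {"slide": [2.55, -2.02, 0.64], "turn": 5.9}, {"slide": [2.33, -2.27, 0.64], "turn": 5.9}, {"slide": [2.09, -2.5, 0.64], "turn": 5.9}, {"slide": [1.82, -2.7, 0.64], "turn": 5.9}, {"slide": [1.53, -2.87, 0.63], "turn": 5.9}, {"slide": [1.23, -3.01, 0.64], "turn": 5.9}]
(array([ 490.01136803, -278.00833073,  239.96916999]), np.float64(-32.54300459582249))
```

Emit:
{"name": "move_arm", "arguments": {
  "moves": [
    {"slide": [3.15, -0.83, 0.64], "turn": 5.9},
    {"slide": [3.05, -1.15, 0.64], "turn": 5.9},
    {"slide": [2.91, -1.45, 0.64], "turn": 5.9},
    {"slide": [2.75, -1.75, 0.64], "turn": 5.9},
    {"slide": [2.55, -2.02, 0.64], "turn": 5.9},
    {"slide": [2.33, -2.27, 0.64], "turn": 5.9},
    {"slide": [2.09, -2.5, 0.64], "turn": 5.9},
    {"slide": [1.82, -2.7, 0.64], "turn": 5.9},
    {"slide": [1.53, -2.87, 0.63], "turn": 5.9},
    {"slide": [1.23, -3.01, 0.64], "turn": 5.9}
  ],
  "gripper": 1,
  "force": 100
}}

```text
time: 2.45
tool_pos: [483.7, -288.9, 239.8]
tool_rot: [-0.005, 0.963, -0.268, 0.001]
ft_force: [-0.3, 0.2, -0.1]
finger_gap: 1.001
finger_force: 0.0
```

```bash
python3 - <<'E'
from h import *
np.set_printoptions(precision=1,suppress=True)
s=robot.sense(); print(s["tool_pos"],yaw(s))
c=robot.camera("wrist"); pickle.dump(c,open("w1.pkl","wb")); cv2.imwrite("pics/w1.png",c["frame"])
for q in("handle","mouth","bend"):
    for r in robot.tip_of(q,c)[:2]: print(q,np.array(r["uv"]),round(r["score"],2),at_z(c,r["uv"],0 if q=="handle" else 13),at_depth(c,r["uv"]))
P=cloud(c);X,Y,Z=P[...,0],P[...,1],P[...,2]
r=np.hypot(X-470,Y+265)
m=(r<110)&(Z>21.5)&(Z<30); print("grip",rectfit(P,m),np.median(Z[m]))
m=(r<130)&(Z>10)&(Z<19.5); print("hook",rectfit(P,m))
E
```

```text
[ 483.7 -288.9  239.8] (np.float64(-31.10856327826004), np.float64(0.6276589926839661))
handle [380.6 390. ] 0.8 [ 285.7 -240.6    0. ] [ 303.3 -246.7   20.6]
handle [175.9 256.2] 0.66 [ 523.4 -146.8    0. ] [ 524.3 -153.    10.5]
mouth [291.1 306.4] 0.93 [ 427.7 -217.9   13. ] [ 429.2 -219.2   16.4]
mouth [107.9 239.7] 0.55 [ 570.2 -109.2   13. ] [ 570.3 -107.9   11.3]
bend [311.2 323.4] 0.88 [ 402.3 -224.5   13. ] [ 402.3 -224.5   12.9]
bend [ 98.8 245.3] 0.61 [570.7 -97.7  13. ] [571.4 -88.3   1. ]
grip (((501.2200622558594, -293.3173828125), (24.764421463012695, 94.68828582763672), 53.79922866821289), array([ 505.6, -296.6], dtype=float32), 3068) 26.761159248923263
hook (((465.28411865234375, -241.56301879882812), (143.0067901611328, 186.88804626464844), 5.62000846862793), array([ 454.8, -221. ], dtype=float32), 2448)
```

View pics/w1.png

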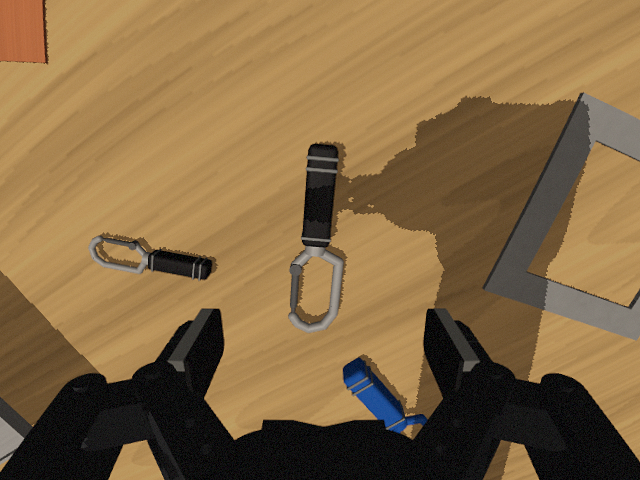

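```bash
cat > pose.py <<'E'
from h import *
from scipy.optimize import minimize
np.set_printoptions(precision=1,suppress=True)
def capsdist(p,segs):
    return np.min([np.linalg.norm(p-(a+np.clip((p-a)@(b-a)/((b-a)@(b-a)),0,1)[:,None]*(b-a)),axis=1) for a,b in segs],0)
# planar outline of handle: centreline segments with half widths
arc=[np.array([98+ 0,22.])]+[np.array([98+19.5*np.sin(t),3+19*np.cos(t)]) for t in np.linspace(.3,2.75,8)]+[np.array([105,-16.])]
hk=[(np.array([30.,0]),np.array([37.,0])),(np.array([37.,0]),np.array([46.,22])),(np.array([46.,22]),np.array([98.,22])),(np.array([37.,0]),np.array([55.,-16])),(np.array([55.,-16]),np.array([97.,-16]))]+list(zip(arc[:-1],arc[1:]))
def fit(P,x0,zb,inc=140):
    Z=P[...,2]-zb; r=np.hypot(P[...,0]-x0[0],P[...,1]-x0[1])
    G=P[(r<80)&(Z>20)&(Z<30)][:,:2]; H=P[(r<inc)&(Z>8)&(Z<20)][:,:2]
    def loc(q,x):
        c,s=np.cos(x[2]),np.sin(x[2]); d=q-x[:2]; return np.stack([d@[c,s],d@[-s,c]],1)
    def cost(x):
        g=loc(G,x); dg=np.hypot(np.maximum(abs(g[:,0]+12.5)-42.5,0),np.maximum(abs(g[:,1])-12,0))
        h=loc(H,x); h=h[(h[:,0]>35)&(h[:,0]<130)&(abs(h[:,1])<38)]; dh=np.maximum(capsdist(h,hk)-3,0)
        # reverse: centreline points must have data close
        return np.minimum(dg,8).sum()+np.minimum(dh,8).sum()+ rev(x,G,H)
    mid=np.array([a+(b-a)*t for a,b in hk for t in(.25,.75)]); gx=np.array([[u,v] for u in np.linspace(-53,28,8) for v in(-11,0,11)])
    from scipy.spatial import cKDTree
    tG,tH=cKDTree(G),cKDTree(np.vstack([G,H]))
    def rev(x,G,H):
        c,s=np.cos(x[2]),np.sin(x[2]); W=lambda q:q@np.array([[c,s],[-s,c]])+x[:2]
        return 20*(np.minimum(tG.query(W(gx))[0],8).sum()+np.minimum(tH.query(W(mid))[0],8).sum())
    best=min((minimize(cost,np.array(x0)+[0,0,a],method="Nelder-Mead",options=dict(xatol=.01,fatol=.1,initial_simplex=np.array(x0)+[0,0,a]+np.array([[0,0,0],[6,0,0],[0,6,0],[0,0,.08]]))) for a in(-.05,0,.05)),key=lambda r:r.fun)
    return best.x,best.fun,len(G),len(H)
E
python3 - <<'E'
from pose import *
for n in("w1","top","scene"):
    c=pickle.load(open(n+".pkl","rb")); P=cloud(c); r=fit(P,[490,-285,np.radians(146)],0); print(n,r,np.degrees(r[0][2]))
s=robot.sense(); print(s["tool_pos"],yaw(s))
E
```

```text
w1 (array([ 496. , -289.2,    2.5]), np.float64(1898.3757062296845), 3135, 2510) 143.79573305435767
top (array([ 494.7, -285. ,    2.5]), np.float64(1221.147639129422), 596, 621) 143.49299295694397
scene (array([ 498.5, -286.5,    2.5]), np.float64(1421.0300110627413), 302, 456) 143.82413714814922
[ 482.2 -290.7  239.9] (np.float64(-31.29153730130971), np.float64(0.589447254625588))
```

```bash
python3 - <<'E'
from h import *
print(plan([486.3,-279.9,80],-36.2))
E
```

```text
[{"slide": [-0.02, -0.11, 1.6], "turn": 0.5}, {"slide": [-0.02, -0.11, 1.6], "turn": 0.5}, {"slide": [-0.02, -0.11, 1.6], "turn": 0.5}, {"slide": [-0.02, -0.11, 1.6], "turn": 0.5}, {"slide": [-0.03, -0.11, 1.6], "turn": 0.5}, {"slide": [-0.03, -0.12, 1.6], "turn": 0.5}, {"slide": [-0.03, -0.11, 1.6], "turn": 0.5}, {"slide": [-0.03, -0.11, 1.6], "turn": 0.5}, {"slide": [-0.02, -0.12, 1.59], "turn": 0.5}, {"slide": [-0.03, -0.11, 1.6], "turn": 0.5}]
(array([ 486.28498747, -279.93342051,   79.95400793]), np.float64(-36.29153730130971))
```

Emit:
{"name": "move_arm", "arguments": {
  "moves": [
    {"slide": [0, -0.15, 1.8], "turn": 0.7},
    {"slide": [0, -0.15, 1.8], "turn": 0.7},
    {"slide": [0, -0.15, 1.8], "turn": 0.7},
    {"slide": [0, -0.15, 1.8], "turn": 0.7},
    {"slide": [-0.05, -0.15, 1.8], "turn": 0.7},
    {"slide": [-0.05, -0.15, 1.8], "turn": 0.7},
    {"slide": [-0.05, -0.15, 1.8], "turn": 0.7},
    {"slide": [-0.05, -0.1, 1.8], "turn": 0.1},
    {"slide": [0, 0, 1.0], "turn": 0},
    {"slide": [0, 0, 0], "turn": 0}
  ]
}}

```text
time: 3.65
tool_pos: [470.3, -304.0, 85.3]
tool_rot: [-0.016, 0.957, -0.289, 0.003]
ft_force: [0.6, 0.0, 0.2]
finger_gap: 1.001
finger_force: 0.0
```

```bash
python3 - <<'E'
from h import *
s=robot.sense(); print(s["tool_pos"],yaw(s),s["ft_force"]); print(plan([486.3,-279.9,76],-36.2,1))
E
```

```text
[ 470.29498225 -304.02302561   85.30632135] (np.float64(-33.5985926691249), np.float64(1.905828245351071)) [0.63482601 0.01936236 0.20873439]
[{"slide": [-0.0, -2.89, 0.93], "turn": 2.6}]
(array([ 486.28740676, -279.95120893,   76.00632135]), np.float64(-36.1985926691249))
```

```bash
python3 - <<'E'
from h import *
s=robot.sense(); np.set_printoptions(precision=4,suppress=True)
print(np.array(s["joint_positions"]),np.array(s["dq"]),s["time"]); print(rot(s["tool_rot"]).as_matrix())
E
```

```text
[-0.5864  0.1405 -0.1897  1.2444  0.033   3.1416] [ 0.0051 -0.0122  0.0334  0.0241 -0.0011 -0.0009] 3.65
[[ 0.8329 -0.5532  0.0151]
 [-0.5534 -0.8324  0.0296]
 [-0.0038 -0.033  -0.9994]]
```

Emit:
{"name": "move_arm", "arguments": {
  "moves": [
    {"slide": [0, 0, 0], "turn": 0},
    {"slide": [0, 0, 0], "turn": 0},
    {"slide": [0, 0, 0], "turn": 0},
    {"slide": [0, 0, 0], "turn": 0},
    {"slide": [0, 0, 0], "turn": 0},
    {"slide": [0, 0, 0], "turn": 0},
    {"slide": [0, 0, 0], "turn": 0},
    {"slide": [0, 0, 0], "turn": 0},
    {"slide": [0, 0, 0], "turn": 0},
    {"slide": [0, 0, 0], "turn": 0}
  ]
}}

```text
time: 4.65
tool_pos: [471.3, -303.9, 86.2]
tool_rot: [-0.016, 0.957, -0.288, 0.004]
ft_force: [-0.0, 0.6, -0.8]
finger_gap: 1.002
finger_force: 0.0
```

```bash
python3 - <<'E'
from h import *
s=robot.sense(); np.set_printoptions(precision=4,suppress=True)
print(np.array(s["joint_positions"]),np.array(s["dq"]),s["time"],s["tool_pos"],yaw(s)); print(rot(s["tool_rot"]).as_matrix())
E
```

```text
[-0.5852  0.1402 -0.1883  1.2443  0.0333  3.1412] [ 0.0012 -0.0002  0.0006  0.0003 -0.0017 -0.0004] 4.65 [ 471.2951 -303.8513   86.2265] (np.float64(-33.511205145172596), np.float64(1.9090331012898607))
[[ 0.8338 -0.5518  0.0167]
 [-0.5521 -0.8333  0.0288]
 [-0.0019 -0.0333 -0.9994]]
```

Emit:
{"name": "move_arm", "arguments": {
  "moves": [
    {"slide": [0, -1, -4], "turn": 0},
    {"slide": [0, -1, -4], "turn": 0},
    {"slide": [0, 0, 0], "turn": -8.5},
    {"slide": [0, 0, 0], "turn": -8.5},
    {"slide": [0, 0, 0], "turn": -8.5},
    {"slide": [0, 0, 0], "turn": -8.5},
    {"slide": [0, 0, 0], "turn": -8.5},
    {"slide": [0, 0, 0], "turn": -8.5},
    {"slide": [0, 0, 0], "turn": -8.5},
    {"slide": [0, 0, 0], "turn": -8.5}
  ]
}}

```text
time: 5.65
tool_pos: [476.2, -296.8, 166.9]
tool_rot: [-0.013, 0.952, 0.305, 0.015]
ft_force: [-0.6, 0.2, 0.1]
finger_gap: 1.003
finger_force: 0.0
```

Emit:
{"name": "move_arm", "arguments": {
  "moves": [
    {"slide": [0, 0, 0], "turn": -8.5},
    {"slide": [0, 0, 0], "turn": -8.5},
    {"slide": [0, 0, 0], "turn": -8.5},
    {"slide": [0, 0, 0], "turn": -8.5},
    {"slide": [0, 0, 0], "turn": -8.5},
    {"slide": [0, 0, 0], "turn": -8.5},
    {"slide": [0, 0, 0], "turn": -8.5},
    {"slide": [0, 0, 0], "turn": -8.5},
    {"slide": [0, 0, 0], "turn": -8.5},
    {"slide": [0, 0, 0], "turn": -8.5}
  ]
}}

```text
time: 6.65
tool_pos: [476.2, -296.8, 166.9]
tool_rot: [0.0, 0.496, 0.868, 0.02]
ft_force: [0.0, -0.3, 0.2]
finger_gap: 1.001
finger_force: 0.0
```

```bash
python3 - <<'E'
from h import *
s=robot.sense(); np.set_printoptions(precision=4,suppress=True)
print(np.array(s["joint_positions"]),s["time"],s["tool_pos"],yaw(s)); print(rot(s["tool_rot"]).as_matrix())
print(plan([486.3,-279.9,120],143.8,4))
E
```

```text
[-0.5723  0.1063 -0.0678  1.3986  0.0394  0.4647] 6.65 [ 476.198  -296.8327  166.8927] (np.float64(120.59887659733485), np.float64(2.26102997471442))
[[-0.5089  0.8606  0.0197]
 [ 0.8606  0.5082  0.0342]
 [ 0.0194  0.0344 -0.9992]]
[{"slide": [0.24, 0.43, 1.17], "turn": -5.8}, {"slide": [0.19, 0.46, 1.17], "turn": -5.8}, {"slide": [0.14, 0.47, 1.17], "turn": -5.8}, {"slide": [0.1, 0.48, 1.18], "turn": -5.8}]
(array([ 486.2629, -279.8888,  119.9927]), np.float64(143.79887659733487))
```

```bash
cat >> h.py <<'E'
def plan2(legs,q=None,p=None):
    "legs: (target xyz, target yaw, nrows); true tool axes, turn about tool z"
    s=robot.sense(); p=np.array(s["tool_pos"]) if p is None else np.array(p,float); T=rot(s["tool_rot"]); rows=[]
    yw=lambda T:np.degrees(np.arctan2(T.as_matrix()[1,0],T.as_matrix()[0,0]))
    for p1,y1,n in legs:
        if p1 is None: p1=p
        if y1 is None: y1=yw(T)
        dt=-np.round(((y1-yw(T)+180)%360-180)/n,1)
        for k in range(n):
            t=np.round(T.inv().apply((np.array(p1)-p)/(n-k))/10,2); rows.append({"slide":(t+0).tolist(),"turn":float(dt)+0})
            p=p+T.apply(t*10); T=T*R.from_euler("z",dt,degrees=True)
    print(json.dumps(rows)); print(len(rows),p.round(1),yw(T).round(2),"tz",T.as_matrix()[:,2].round(4)); return p,T
E
python3 - <<'E'
from h import *
plan2([([485.1,-282,115],143.8,4),([485.1,-282,77],None,4)])
E
```

```text
[{"slide": [0.18, 0.34, 1.31], "turn": -5.8}, {"slide": [0.15, 0.35, 1.31], "turn": -5.8}, {"slide": [0.11, 0.36, 1.32], "turn": -5.8}, {"slide": [0.07, 0.38, 1.31], "turn": -5.8}, {"slide": [0.0, -0.04, 0.95], "turn": 0.0}, {"slide": [-0.01, -0.04, 0.95], "turn": 0.0}, {"slide": [0.0, -0.04, 0.95], "turn": 0.0}, {"slide": [-0.01, -0.03, 0.95], "turn": 0.0}]
8 [ 485.1 -282.    77. ] 143.78 tz [ 0.0197  0.0342 -0.9992]
```

Emit:
{"name": "move_arm", "arguments": {
  "moves": [
    {"slide": [0.18, 0.34, 1.31], "turn": -5.8},
    {"slide": [0.15, 0.35, 1.31], "turn": -5.8},
    {"slide": [0.11, 0.36, 1.32], "turn": -5.8},
    {"slide": [0.07, 0.38, 1.31], "turn": -5.8},
    {"slide": [0.0, -0.04, 0.95], "turn": 0.0},
    {"slide": [-0.01, -0.04, 0.95], "turn": 0.0},
    {"slide": [0.0, -0.04, 0.95], "turn": 0.0},
    {"slide": [-0.01, -0.03, 0.95], "turn": 0.0},
    {"slide": [0, 0, 0], "turn": 0},
    {"slide": [0, 0, 0], "turn": 0}
  ]
}}

```text
time: 7.65
tool_pos: [485.2, -282.1, 77.0]
tool_rot: [0.004, 0.314, 0.949, 0.019]
ft_force: [-1.0, 0.4, 0.4]
finger_gap: 1.0
finger_force: 0.0
```

```bash
python3 - <<'E'
from pose import *
s=robot.sense(); print(s["time"],s["tool_pos"],yaw(s),s["ft_force"],s["joint_positions"][5])
c=robot.camera("wrist"); pickle.dump(c,open("w2.pkl","wb")); cv2.imwrite("pics/w2.png",c["frame"])
r=fit(cloud(c),[496,-287,np.radians(143.8)],0); print(r,np.degrees(r[0][2]))
print(proj(c,[[496,-287,26],[431,-220,13],[408,-222,13]]))
E
```

```text
7.65 [ 485.2 -282.1   77. ] (np.float64(143.40322731820748), np.float64(2.2612277551055375)) [-1.   0.4  0.4] 0.09723455304922364
(array([ 494.7, -288.4,    2.5]), np.float64(19462.375658310255), 9646, 15746) 143.5934241018369
[[326.7 362.7]
 [366.7 128.9]
 [325.3  78.5]]
```

View pics/w2.png

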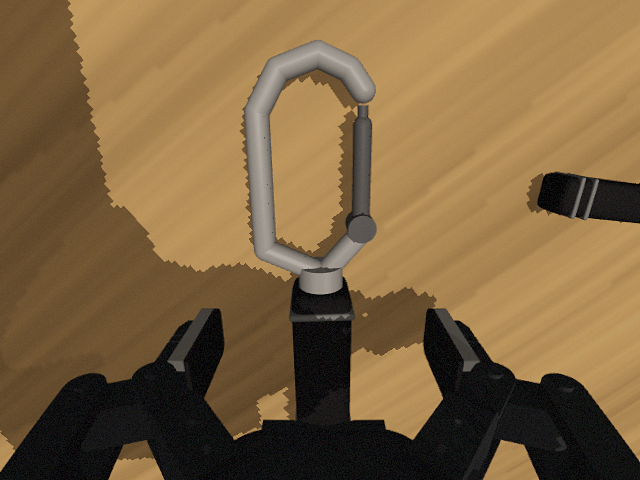

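The handle is centred between the fingers at about column 322, with the gate at about (362,170) and shut. I'll grip it.

Emit:
{"name": "move_arm", "arguments": {
  "moves": [
    {"slide": [0, 0, 0], "turn": 0},
    {"slide": [0, 0, 0], "turn": 0},
    {"slide": [0, 0, 0], "turn": 0},
    {"slide": [0, 0, 0], "turn": 0},
    {"slide": [0, 0, 0], "turn": 0},
    {"slide": [0, 0, 0], "turn": 0},
    {"slide": [0, 0, 0], "turn": 0},
    {"slide": [0, 0, 0], "turn": 0},
    {"slide": [0, 0, 0], "turn": 0},
    {"slide": [0, 0, 0], "turn": 0}
  ],
  "gripper": -1,
  "force": 110
}}

```text
time: 8.7
tool_pos: [485.4, -282.2, 77.6]
tool_rot: [0.004, 0.314, 0.949, 0.019]
ft_force: [-2.7, 0.6, 5.6]
finger_gap: 0.258
finger_force: 108.6
```

```bash
python3 - <<'E'
from pose import *
s=robot.sense(); T=rot(s["tool_rot"]); print(s["tool_pos"],yaw(s),s["finger_gap"],s["finger_force"],s["ft_force"])
# wrist pix measurement of the handle in the tool frame
c=robot.camera("wrist"); pickle.dump(c,open("w3.pkl","wb"))
for q in("mouth","bend"):
    for r in robot.tip_of(q,c)[:1]:
        p=at_z(c,r["uv"],13); print(q,r["uv"],r["score"],p,T.inv().apply(p-np.array(s["tool_pos"])))
plan2([([485.2,-282.1,220],None,4),([520,-150,220],None,6)])
E
```

```text
[ 485.4 -282.2   77.6] (np.float64(143.43050716582516), np.float64(2.250899421919711)) 0.25782379298524677 108.58622661035042 [-2.7  0.6  5.6]
mouth [366.1, 129.1] 0.91 [ 431.2 -220.3   13. ] [80.1 14.9 65.5]
bend [328.8, 78.2] 0.76 [ 408.9 -221.    13. ] [97.6  1.  65.1]
[{"slide": [0.02, 0.14, -3.56], "turn": 0.0}, {"slide": [0.02, 0.14, -3.56], "turn": 0.0}, {"slide": [0.01, 0.14, -3.55], "turn": 0.0}, {"slide": [0.02, 0.13, -3.56], "turn": 0.0}, {"slide": [0.85, 2.11, 0.09], "turn": 0.0}, {"slide": [0.85, 2.11, 0.09], "turn": 0.0}, {"slide": [0.84, 2.11, 0.08], "turn": 0.0}, {"slide": [0.85, 2.12, 0.09], "turn": 0.0}, {"slide": [0.84, 2.11, 0.08], "turn": 0.0}, {"slide": [0.85, 2.12, 0.09], "turn": 0.0}]
10 [ 520.  -149.9  220. ] 143.43 tz [ 0.  0. -1.]
```

```bash
python3 - <<'E'
from pose import *
plan2([([485.2,-282.1,225],None,4),([520,-80,225],118,6),([559,169,225],92.7,7),(None,None,3)])
E
```

```text
[{"slide": [0.02, 0.14, -3.68], "turn": 0.0}, {"slide": [0.02, 0.14, -3.68], "turn": 0.0}, {"slide": [0.02, 0.15, -3.68], "turn": 0.0}, {"slide": [0.01, 0.14, -3.69], "turn": 0.0}, {"slide": [1.54, 3.05, 0.13], "turn": 4.2}, {"slide": [1.76, 2.93, 0.12], "turn": 4.2}, {"slide": [1.97, 2.79, 0.13], "turn": 4.2}, {"slide": [2.17, 2.64, 0.12], "turn": 4.2}, {"slide": [2.36, 2.47, 0.13], "turn": 4.2}, {"slide": [2.53, 2.29, 0.12], "turn": 4.2}, {"slide": [2.87, 2.17, 0.13], "turn": 3.6}, {"slide": [3.0, 1.99, 0.13], "turn": 3.6}, {"slide": [3.12, 1.79, 0.13], "turn": 3.6}, {"slide": [3.22, 1.6, 0.13], "turn": 3.6}, {"slide": [3.32, 1.39, 0.13], "turn": 3.6}, {"slide": [3.4, 1.18, 0.13], "turn": 3.6}, {"slide": [3.47, 0.96, 0.14], "turn": 3.6}, {"slide": [0.0, 0.0, 0.0], "turn": 0.0}, {"slide": [0.0, 0.0, 0.0], "turn": 0.0}, {"slide": [0.0, 0.0, 0.0], "turn": 0.0}]
20 [559. 169. 225.] 93.05 tz [ 0.  0. -1.]
```

Emit:
{"name": "move_arm", "arguments": {
  "moves": [
    {"slide": [0.02, 0.14, -3.68], "turn": 0.0},
    {"slide": [0.02, 0.14, -3.68], "turn": 0.0},
    {"slide": [0.02, 0.15, -3.68], "turn": 0.0},
    {"slide": [0.01, 0.14, -3.69], "turn": 0.0},
    {"slide": [1.54, 3.05, 0.13], "turn": 4.2},
    {"slide": [1.76, 2.93, 0.12], "turn": 4.2},
    {"slide": [1.97, 2.79, 0.13], "turn": 4.2},
    {"slide": [2.17, 2.64, 0.12], "turn": 4.2},
    {"slide": [2.36, 2.47, 0.13], "turn": 4.2},
    {"slide": [2.53, 2.29, 0.12], "turn": 4.2}
  ]
}}

```text
time: 9.85
tool_pos: [519.8, -78.5, 224.0]
tool_rot: [-0.001, 0.515, 0.857, 0.02]
ft_force: [0.4, 0.2, -2.8]
finger_gap: 0.257
finger_force: 108.3
```

Emit:
{"name": "move_arm", "arguments": {
  "moves": [
    {"slide": [2.87, 2.17, 0.13], "turn": 3.6},
    {"slide": [3.0, 1.99, 0.13], "turn": 3.6},
    {"slide": [3.12, 1.79, 0.13], "turn": 3.6},
    {"slide": [3.22, 1.6, 0.13], "turn": 3.6},
    {"slide": [3.32, 1.39, 0.13], "turn": 3.6},
    {"slide": [3.4, 1.18, 0.13], "turn": 3.6},
    {"slide": [3.47, 0.96, 0.14], "turn": 3.6},
    {"slide": [0.0, 0.0, 0.0], "turn": 0.0},
    {"slide": [0.0, 0.0, 0.0], "turn": 0.0},
    {"slide": [0.0, 0.0, 0.0], "turn": 0.0}
  ]
}}

```text
time: 10.85
tool_pos: [558.8, 168.5, 224.2]
tool_rot: [-0.005, 0.688, 0.725, 0.019]
ft_force: [-0.5, -0.5, -2.2]
finger_gap: 0.258
finger_force: 108.4
```

```bash
python3 - <<'E'
from pose import *
s=robot.sense(); T=rot(s["tool_rot"]); print(s["time"],s["tool_pos"],yaw(s),s["finger_gap"],s["ft_force"],T.as_matrix()[:,2]*100)
c=robot.camera("wrist"); pickle.dump(c,open("w4.pkl","wb")); cv2.imwrite("pics/w4.png",c["frame"])
for q in("mouth","bend","eye","far_leg"):
    for r in robot.tip_of(q,c)[:2]:
        z=80 if q in("eye","far_leg") else 161; p=at_z(c,r["uv"],z); print(q,r["uv"],round(r["score"],2),p,T.inv().apply(p-np.array(s["tool_pos"])),at_depth(c,r["uv"]))
P=cloud(c);X,Y,Z=P[...,0],P[...,1],P[...,2]
m=(X>570)&(X<640)&(Y>220)&(Y<320)&(Z>95)&(Z<145); print(rectfit(P,m)); 
for a in range(95,145,8):
    k=m&(Z>=a)&(Z<a+8); print(a,k.sum(),*( (P[k].min(0),P[k].max(0),np.median(P[k],0)) if k.any() else ()))
E
```

```text
10.85 [558.8 168.5 224.2] (np.float64(93.05905551118036), np.float64(2.223732125032466)) 0.25759560181936003 [-0.5 -0.5 -2.2] [  1.9   3.4 -99.9]
mouth [365.1, 126.5] 0.71 [570.1 251.4 161. ] [80.  14.4 66.2] [569.3 251.2 166.6]
bend [326.1, 78.5] 0.6 [554.7 267.2 161. ] [96.6 -0.2 66.4] [556.4 278.8  80.9]
bend [534.6, 107.3] 0.26 [634.2 262.9 161. ] [88.1 79.  67.8] [676.  270.9  91.5]
far_leg [396.3, 63.7] 0.65 [596.  289.5  80. ] [114.   40.6 148.9] [594.  287.6  90. ]
(((596.6957397460938, 270.3487548828125), (7.646768569946289, 46.570953369140625), 3.365837574005127), array([595.7, 270.7], dtype=float32), 2213)
95 109 [592.  247.2  95. ] [597.8 292.1 103. ] [594.6 287.2  99.3]
103 111 [592.2 247.3 103. ] [597.9 292.4 111. ] [594.5 287.3 107.4]
111 123 [592.2 247.4 111. ] [596.7 292.1 118.9] [594.6 287.  115.2]
119 117 [591.9 247.1 119.2] [597.6 292.7 127. ] [594.5 286.5 122.9]
127 381 [591.8 247.2 127.1] [601.  293.6 135. ] [595.2 254.5 131.8]
135 1372 [592.2 251.8 135. ] [600.9 289.2 140.9] [596.  270.7 137.9]
143 0
```

View pics/w4.png

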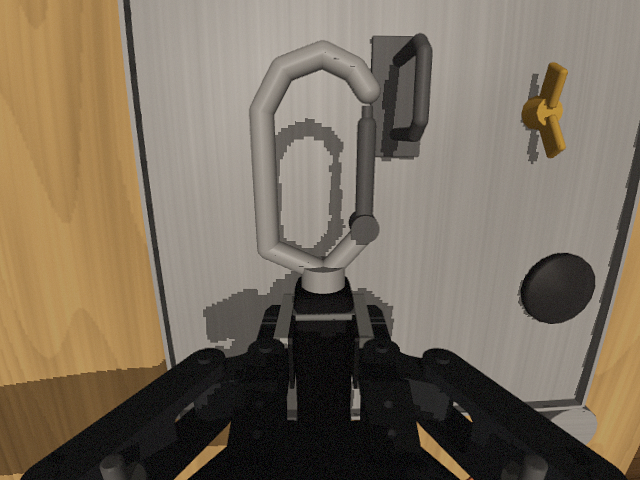

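```bash
python3 - <<'E'
from pose import *
s=robot.sense(); T=rot(s["tool_rot"]); leg=np.array([597.9,250.4,0])
def tcp(tx,ty,z): 
    p=leg-T.apply([tx,ty,65]); p[2]=z; return p
a=tcp(80,39.5,162); print(a, tcp(80,14.5-24,162), T.inv().apply(np.r_[leg[:2],160]-np.array(s["tool_pos"])))
plan2([(np.r_[a[:2],224],93.4,3),(a,None,4),(None,None,3)])
E
```

```text
[561.3 166.3 162. ] [610.3 168.8 162. ] [77.7 41.7 68.2]
[{"slide": [-0.07, 0.08, 0.02], "turn": -0.1}, {"slide": [-0.07, 0.07, 0.02], "turn": -0.1}, {"slide": [-0.08, 0.08, 0.03], "turn": -0.1}, {"slide": [-0.05, -0.03, 1.55], "turn": 0.0}, {"slide": [-0.05, -0.04, 1.55], "turn": 0.0}, {"slide": [-0.05, -0.03, 1.55], "turn": 0.0}, {"slide": [-0.05, -0.04, 1.54], "turn": 0.0}, {"slide": [0.0, 0.0, 0.0], "turn": 0.0}, {"slide": [0.0, 0.0, 0.0], "turn": 0.0}, {"slide": [0.0, 0.0, 0.0], "turn": 0.0}]
10 [561.3 166.3 162. ] 93.3 tz [ 0.  0. -1.]
```

Emit:
{"name": "move_arm", "arguments": {
  "moves": [
    {"slide": [-0.07, 0.08, 0.02], "turn": -0.1},
    {"slide": [-0.07, 0.07, 0.02], "turn": -0.1},
    {"slide": [-0.08, 0.08, 0.03], "turn": -0.1},
    {"slide": [-0.05, -0.03, 1.55], "turn": 0.0},
    {"slide": [-0.05, -0.04, 1.55], "turn": 0.0},
    {"slide": [-0.05, -0.03, 1.55], "turn": 0.0},
    {"slide": [-0.05, -0.04, 1.54], "turn": 0.0},
    {"slide": [0.0, 0.0, 0.0], "turn": 0.0},
    {"slide": [0.0, 0.0, 0.0], "turn": 0.0},
    {"slide": [0.0, 0.0, 0.0], "turn": 0.0}
  ]
}}

```text
time: 12.1
tool_pos: [561.4, 167.1, 162.3]
tool_rot: [-0.004, 0.686, 0.727, 0.019]
ft_force: [-0.3, -0.3, -1.8]
finger_gap: 0.259
finger_force: 108.1
```

```bash
cat > eye.py <<'E'
from pose import *
def look(name):
    s=robot.sense(); T=rot(s["tool_rot"]); p0=np.array(s["tool_pos"]); print(s["time"],p0,yaw(s),s["finger_gap"],s["ft_force"])
    c=robot.camera("wrist"); pickle.dump(c,open(name+".pkl","wb")); cv2.imwrite("pics/"+name+".png",c["frame"])
    P=cloud(c);X,Y,Z=P[...,0],P[...,1],P[...,2]
    m=(X>575)&(X<625)&(Y>230)&(Y<310)&(Z>125)&(Z<143)
    if m.sum()>50:
        r=rectfit(P,m); (cx,cy),(w,h),a=r[0]; 
        if w>h: a-=90
        a=np.radians(a); near=np.array([cx,cy])-20*np.array([-np.sin(a),np.cos(a)]); print(r, "near leg",near,"at tool",T.inv().apply(np.r_[near,p0[2]-65]-p0))
    for q in("mouth","bend"):
        for r in robot.tip_of(q,c)[:1]: p=at_z(c,r["uv"],p0[2]-62); print(q,r["uv"],round(r["score"],2),T.inv().apply(p-p0))
    return c
E
python3 -c "
from eye import *
look('w5')"
```

```text
12.1 [561.4 167.1 162.3] (np.float64(93.35302599042843), np.float64(2.2786467247177207)) 0.25862592833771875 [-0.3 -0.3 -1.8]
(((596.8429565429688, 265.54736328125), (7.803761005401611, 37.20317077636719), 2.7643396854400635), array([595.9, 265.5], dtype=float32), 3838) near leg [597.8 245.6] at tool [74.  39.4 68.4]
mouth [365.4, 127.7] 0.84 [79.6 14.4 65. ]
bend [326.4, 81.5] 0.98 [95.5 -0.1 65.2]
```

View pics/w5.png

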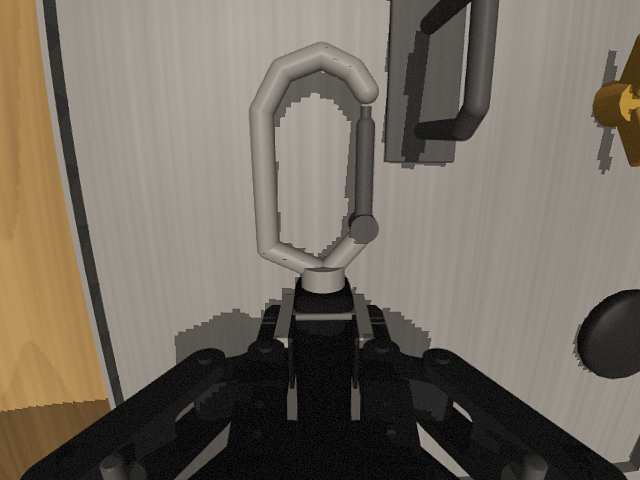

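The leg's foot is at about (425,130), level with the mouth at (365,128) and about 25 mm to the gate side. I'll advance along tool +y.

Emit:
{"name": "move_arm", "arguments": {
  "moves": [
    {"slide": [0, 0.4, 0], "turn": 0},
    {"slide": [0, 0.4, 0], "turn": 0},
    {"slide": [0, 0.4, 0], "turn": 0},
    {"slide": [0, 0.4, 0], "turn": 0},
    {"slide": [0, 0.3, 0], "turn": 0},
    {"slide": [0, 0.3, 0], "turn": 0},
    {"slide": [0, 0.2, 0], "turn": 0},
    {"slide": [0, 0.1, 0], "turn": 0},
    {"slide": [0, 0, 0], "turn": 0},
    {"slide": [0, 0, 0], "turn": 0}
  ]
}}

```text
time: 13.25
tool_pos: [586.1, 168.5, 162.3]
tool_rot: [-0.005, 0.686, 0.727, 0.019]
ft_force: [-3.0, -2.3, -2.9]
finger_gap: 0.255
finger_force: 108.3
```

```bash
python3 -c "
from eye import *
look('w6')"
```

```text
13.25 [586.1 168.5 162.3] (np.float64(93.35649552796541), np.float64(2.2382982266865805)) 0.25485695485970594 [-3.  -2.3 -2.9]
(((597.0654907226562, 264.6837158203125), (7.436695098876953, 34.99070739746094), 3.417038917541504), array([596.6, 265.1], dtype=float32), 3658) near leg [598.3 244.7] at tool [73.2 15.2 67.8]
mouth [363.5, 130.0] 0.68 [78.8 13.7 64.9]
bend [325.0, 80.0] 0.91 [96.  -0.6 65.2]
```

View pics/w6.png

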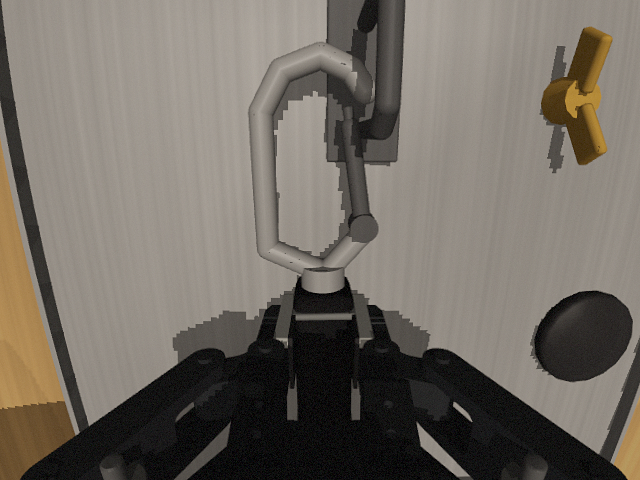

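The gate (350,150) is swinging inward and the leg at (375,125) is clearing the nose at about 4 N. I'll press on.

Emit:
{"name": "move_arm", "arguments": {
  "moves": [
    {"slide": [0, 0.3, 0], "turn": 0},
    {"slide": [0, 0.3, 0], "turn": 0},
    {"slide": [0, 0.3, 0], "turn": 0},
    {"slide": [0, 0.3, 0], "turn": 0},
    {"slide": [0, 0.3, 0], "turn": 0},
    {"slide": [0, 0.3, 0], "turn": 0},
    {"slide": [0, 0.2, 0], "turn": 0},
    {"slide": [0, 0.2, 0], "turn": 0},
    {"slide": [0, 0.1, 0], "turn": 0},
    {"slide": [0, 0, 0], "turn": 0}
  ]
}}

```text
time: 14.4
tool_pos: [610.0, 169.2, 163.1]
tool_rot: [-0.004, 0.687, 0.727, 0.019]
ft_force: [-0.6, -0.3, -1.8]
finger_gap: 0.253
finger_force: 108.7
```

```bash
python3 -c "
from eye import *
look('w7')"
```

```text
14.4 [610.  169.2 163.1] (np.float64(93.28838506911906), np.float64(2.250504017473195)) 0.2531475345972382 [-0.6 -0.3 -1.8]
(((597.1466064453125, 264.1331787109375), (7.064558982849121, 34.17171859741211), 3.365779399871826), array([597.3, 264.8], dtype=float32), 3549) near leg [598.3 244.2] at tool [73.4 -8.9 67.2]
mouth [364.6, 129.7] 0.86 [78.9 14.1 64.9]
bend [326.5, 80.3] 0.77 [95.9 -0.  65.1]
```

View pics/w7.png

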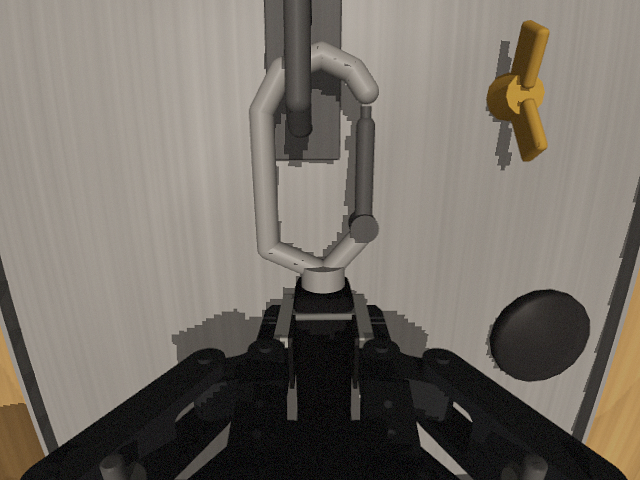

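The gate is shut at (365,165), the leg is inside at (298,125), and the force is near zero. I'll hold, centre the leg, and draw back to just short of the bend.

Emit:
{"name": "move_arm", "arguments": {
  "moves": [
    {"slide": [0, 0, 0], "turn": 0},
    {"slide": [0, 0, 0], "turn": 0},
    {"slide": [0, 0, 0], "turn": 0},
    {"slide": [0, -0.3, 0], "turn": 0},
    {"slide": [0, -0.3, 0], "turn": 0},
    {"slide": [0, -0.2, 0], "turn": 0},
    {"slide": [-0.5, 0, 0], "turn": 0},
    {"slide": [-0.5, 0, 0], "turn": 0},
    {"slide": [-0.3, 0, 0], "turn": 0},
    {"slide": [0, 0, 0], "turn": 0}
  ]
}}

```text
time: 15.55
tool_pos: [602.1, 155.8, 162.3]
tool_rot: [-0.005, 0.686, 0.727, 0.019]
ft_force: [1.0, -0.3, -2.1]
finger_gap: 0.254
finger_force: 108.6
```

Emit:
{"name": "move_arm", "arguments": {
  "moves": [
    {"slide": [-0.1, 0, 0], "turn": 0},
    {"slide": [-0.1, 0, 0], "turn": 0},
    {"slide": [-0.05, 0, 0], "turn": 0},
    {"slide": [-0.05, 0, 0], "turn": 0},
    {"slide": [0, 0, 0], "turn": 0},
    {"slide": [0, 0, 0], "turn": 0},
    {"slide": [0, 0, 0], "turn": 0},
    {"slide": [0, 0, 0], "turn": 0},
    {"slide": [0, 0, 0], "turn": 0},
    {"slide": [0, 0, 0], "turn": 0}
  ]
}}

```text
time: 16.55
tool_pos: [602.2, 153.5, 162.3]
tool_rot: [-0.005, 0.686, 0.727, 0.019]
ft_force: [0.6, 2.6, -2.5]
finger_gap: 0.257
finger_force: 108.6
```

Emit:
{"name": "move_arm", "arguments": {
  "moves": [
    {"slide": [-0.03, 0, 0], "turn": 0},
    {"slide": [-0.03, 0, 0], "turn": 0},
    {"slide": [-0.02, 0, 0], "turn": 0},
    {"slide": [0, 0, 0], "turn": 0},
    {"slide": [0, 0, 0], "turn": 0},
    {"slide": [0, 0, 0], "turn": 0},
    {"slide": [0, 0, 0], "turn": 0},
    {"slide": [0, 0, 0], "turn": 0},
    {"slide": [0, 0, 0], "turn": 0},
    {"slide": [0, 0, 0], "turn": 0}
  ]
}}

```text
time: 17.55
tool_pos: [602.2, 153.2, 162.2]
tool_rot: [-0.005, 0.686, 0.727, 0.02]
ft_force: [0.3, 7.1, -2.5]
finger_gap: 0.256
finger_force: 108.6
```

Emit:
{"name": "move_arm", "arguments": {
  "moves": [
    {"slide": [-0.05, 0, 0], "turn": 0},
    {"slide": [0, 0, 0], "turn": 0},
    {"slide": [0, 0, 0], "turn": 0},
    {"slide": [0, 0, 0], "turn": 0},
    {"slide": [0, 0, 0], "turn": 0},
    {"slide": [0, 0, 0], "turn": 0},
    {"slide": [0, 0, 0], "turn": 0},
    {"slide": [0, 0, 0], "turn": 0},
    {"slide": [0, 0, 0], "turn": 0},
    {"slide": [0, 0, 0], "turn": 0}
  ]
}}

```text
time: 18.55
tool_pos: [602.2, 153.1, 162.2]
tool_rot: [-0.005, 0.686, 0.728, 0.02]
ft_force: [-0.7, 8.9, -2.9]
finger_gap: 0.255
finger_force: 108.6
```

```bash
python3 -c "
from eye import *
look('w8')"
```

```text
18.55 [602.2 153.1 162.2] (np.float64(93.40602014409332), np.float64(2.3588113699377002)) 0.2545156801243266 [-0.7  8.9 -2.9]
(((597.5873413085938, 256.42840576171875), (6.841799259185791, 18.88629722595215), 2.0758895874023438), array([597.5, 256.1], dtype=float32), 2054) near leg [598.3 236.4] at tool [81.1 -0.4 67.9]
mouth [366.2, 131.4] 0.83 [78.3 14.7 65.1]
bend [324.1, 79.4] 0.94 [96.2 -0.9 65.4]
```

View pics/w8.png

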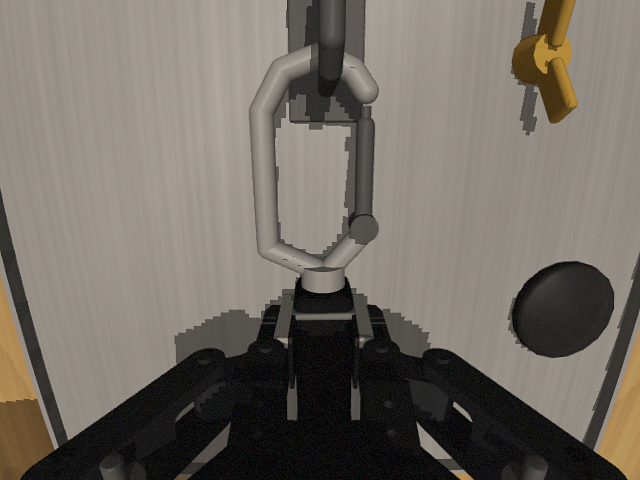

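The leg now sits in the bend at (328,75), the gate is shut, and the tug is about 9 N. I'll ease off and lower the handle.

Emit:
{"name": "move_arm", "arguments": {
  "moves": [
    {"slide": [0.2, 0, 0], "turn": 0},
    {"slide": [0.2, 0, 0], "turn": 0},
    {"slide": [0.2, 0, 0], "turn": 0},
    {"slide": [0.1, 0, 0], "turn": 0},
    {"slide": [0, 0, 0.1], "turn": 0},
    {"slide": [0, 0, 0.1], "turn": 0},
    {"slide": [0, 0, 0.05], "turn": 0},
    {"slide": [0, 0, 0], "turn": 0},
    {"slide": [0, 0, 0], "turn": 0},
    {"slide": [0, 0, 0], "turn": 0}
  ]
}}

```text
time: 19.7
tool_pos: [601.9, 159.2, 160.0]
tool_rot: [-0.005, 0.686, 0.727, 0.019]
ft_force: [-0.4, 0.5, -2.0]
finger_gap: 0.251
finger_force: 108.6
```

Emit:
{"name": "move_arm", "arguments": {
  "moves": [
    {"slide": [0, 0, 0.05], "turn": 0},
    {"slide": [0, 0, 0.05], "turn": 0},
    {"slide": [0, 0, 0.05], "turn": 0},
    {"slide": [0, 0, 0], "turn": 0},
    {"slide": [0, 0, 0], "turn": 0},
    {"slide": [0, 0, 0], "turn": 0},
    {"slide": [0, 0, 0], "turn": 0},
    {"slide": [0, 0, 0], "turn": 0},
    {"slide": [0, 0, 0], "turn": 0},
    {"slide": [0, 0, 0], "turn": 0}
  ]
}}

```text
time: 20.7
tool_pos: [601.9, 159.3, 158.5]
tool_rot: [-0.005, 0.686, 0.727, 0.019]
ft_force: [-0.3, 0.5, -0.5]
finger_gap: 0.253
finger_force: 108.7
```

Emit:
{"name": "move_arm", "arguments": {
  "moves": [
    {"slide": [0, 0, 0], "turn": 0},
    {"slide": [0, 0, 0], "turn": 0},
    {"slide": [0, 0, 0], "turn": 0},
    {"slide": [0, 0, 0], "turn": 0},
    {"slide": [0, 0, 0], "turn": 0},
    {"slide": [0, 0, 0], "turn": 0},
    {"slide": [0, 0, 0], "turn": 0},
    {"slide": [0, 0, 0], "turn": 0},
    {"slide": [0, 0, 0], "turn": 0},
    {"slide": [0, 0, 0], "turn": 0}
  ],
  "gripper": 0.6
}}

```text
time: 21.7
tool_pos: [601.9, 159.2, 158.5]
tool_rot: [-0.005, 0.686, 0.727, 0.019]
ft_force: [0.2, 0.3, -0.2]
finger_gap: 0.797
finger_force: 0.0
```

Emit:
{"name": "move_arm", "arguments": {
  "moves": [
    {"slide": [0, 0, -0.5], "turn": 0},
    {"slide": [0, 0, -0.5], "turn": 0},
    {"slide": [0, 0, -1], "turn": 0},
    {"slide": [0, 0, -1], "turn": 0},
    {"slide": [0, 0, -1], "turn": 0},
    {"slide": [0, 0, -1], "turn": 0},
    {"slide": [0, 0, -1], "turn": 0},
    {"slide": [0, 0, -1], "turn": 0},
    {"slide": [0, 0, -1], "turn": 0},
    {"slide": [0, 0, 0], "turn": 0}
  ]
}}

```text
time: 22.7
tool_pos: [600.7, 156.6, 240.3]
tool_rot: [-0.004, 0.686, 0.727, 0.02]
ft_force: [-0.3, 0.0, 0.5]
finger_gap: 0.797
finger_force: 0.0
```

```bash
python3 - <<'E'
from eye import *
c=look('w9')
P=cloud(c); r=fit(P,[602,148,np.radians(93.4)],80); print(r,np.degrees(r[0][2]))
x=r[0]; d=np.array([597.9,250.4])-x[:2]; print("leg in handle",d@[np.cos(x[2]),np.sin(x[2])],d@[-np.sin(x[2]),np.cos(x[2])])
m=(np.hypot(P[...,0]-x[0],P[...,1]-x[1])<40)&(P[...,2]>100); print("grip top z",np.median(P[m][:,2]))
E
```

```text
22.7 [600.7 156.6 240.3] (np.float64(93.35166121055045), np.float64(2.3575676218424086)) 0.7967530264173632 [-0.3  0.   0.5]
(((597.0595703125, 270.42022705078125), (7.095288276672363, 46.40074920654297), 3.3664605617523193), array([596.9, 269.1], dtype=float32), 1508) near leg [598.2 250.5] at tool [91.6  1.4 68.2]
mouth [351.9, 126.2] 0.79 [80.1  9.3 65. ]
bend [326.5, 95.9] 0.76 [90.6 -0.  65.1]
(array([603.8, 149.2,   1.6]), np.float64(3798.699995680548), 4853, 8947) 93.13601328490617
leg in handle 101.41135797797237 0.3441673004850534
grip top z 248.59558694442566
```

View pics/w9.png

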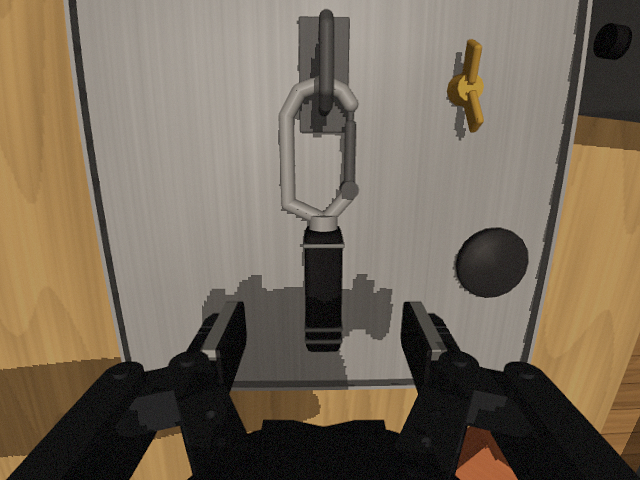

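The handle lies on the tray, clipped round the near leg (325,110). The gate (350,150) is shut, the gripper is clear, and the lens and wing nut are in place. I'll check it's flat, then hand in.

```bash
python3 - <<'E'
from pose import *
c=pickle.load(open("w9.pkl","rb")); P=cloud(c); h=np.array([np.cos(1.6255),np.sin(1.6255)]); O=np.array([603.8,149.2])
d=P[...,:2]-O; u=d@h; v=d@[-h[1],h[0]]
f=lambda a,b,l,r: np.nanpercentile(P[(u>a)&(u<b)&(v>l)&(v<r)&(P[...,2]<125)][:,2],90)
z=[f(-40,-25,-6,6),f(0,20,-6,6),f(60,90,18,26)]; print(z)
if abs(z[0]-z[1])<3 and 92<z[2]<102: print(robot.sign_off())
E
```

```text
[np.float64(108.11238539618633), np.float64(107.86848741510407), np.float64(98.98503242154842)]
the job is handed in; nothing more can be done
None
```

The larger black handle is clipped onto the eye's near leg with the gate shut. I tugged it at about 9 N, let it go flat on the tray and handed the job in at about 23 s; the hand-in reported no verdict.

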